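Fit the backup battery and snap the enclosure cover shut

ROBOT

A 7-joint arm with a two-finger parallel gripper is mounted at the origin on the work surface. World frame = base frame: x ahead of the robot, y to its left, z up, the work surface at z = 0. Lengths are in m, angles in rad, forces in N, time in s.
With the tool pointing down it reaches from about 0.425 to 0.925 m from the base axis. Payload 6.8 kg.
Tool frame: the origin (TCP) lies midway between the tips of the shut fingers; the grasp point (between the pads) lies 19 mm behind it (robot.hold_point_z is the distance from the TCP to the grasp point, in m); x points along the fingers, z is the direction in which the jaws open and shut, and the axes are right-handed (so a half turn about x gives the same grasp; the last joint's range is limited). The gripper opens to 88 mm and grips with 3 to 60 N. Pads are 20 mm wide; open, the fingers measure 115 mm over their backs; the gripper's body (75 mm by 178 mm) begins 61 mm behind the grasp point.
Start: joints at [1.091, 0.477, 0.022, 1.555, -0.011, 1.109, -0.083], TCP at [0.245, -0.629, 0.223] pointing down, gripper open.
Joint ranges: [-2.96, 2.96], [-0.34, 2.1], [-1.41, 1.46], [0.24, 2.44], [-1.37, 4.51], [0.17, 1.92], [-2.96, 2.96]. Speed limits (rad/s): [2.39, 2.39, 3.14, 3.14, 3.14, 3.14, 3.14].

INTERFACE

Orientations are given as a unit quaternion [x, y, z, w].
In Python, from cell import robot gives the robot as it stands. The module is installed in compiled form; this text tells all that it offers. Calls block until the motion is done:
- robot.movep(position, orientation): joint-space move of the TCP to a pose.
- robot.move_l(position, rotation=None, v=0.15, contact_N=None): straight line of the TCP; rotation=None keeps the orientation; v is the mean speed in m/s. With contact_N (N) it stops when the force on the tool has changed by that much, and returns True; else False.
- robot.move_j(angles): joint-space move.
- robot.gripper_open() and robot.grasp(newtons=None): open the fingers fully, or close them until they stop; newtons is the grip in N (None keeps the last).
- robot.dwell(seconds).
- robot.ik(position, orientation): joint angles nearest the present ones, or None.
- robot.get_obs(): the state.
- robot.grab_frame(name): name is "scene" or "top" or "wrist"; returns (picture, depth): 420x560x3 uint8, red, green, blue; 420x560 float32, m along the optical axis (not along the pixel's ray), 0 where there is no reading.
- robot.camera_model(name): a dict with "intrinsics" (3x3 intrinsics, pixels), "T" (4x4, takes a point from camera to world coordinates). Camera axes: x right, y down, z forward; pixel columns grow to the right and rows downward; lengths in m; the calibration is good to about 2 mm. A picture is of the moment at which its call begins: read the wrist's pose just before it. camera_model takes no time and is no camera call; for the wrist camera it gives the pose at the moment of the call.
A pose or a line that the arm cannot do raises robot.MotionError and nothing moves.
- robot.sign_off(): hands the job in, once; it reports no verdict.
The state is a dict: "t": time; "qpos": joint angles; "qd": joint speeds; "tau": joint torques, N m; "tcp_pos": TCP position; "eef_rot": TCP orientation; "ft_force": force on the tool from outside, world axes, zero at the start; "wrist_torque": the same for the moment, N m; "finger_gap": finger opening in m.
Only numpy, scipy, OpenCV 4.12 (cv2) and the standard library are available. Lean on these libraries where they do the work, as an engineer would, in place of code of your own. Each camera call takes 0.05 s, during which the arm holds its last target.

TASK

Take the battery pack out of the blue bin and seat it flat in the white bay inside the open grey enclosure. Then close the enclosure with the loose cover: hold it tilted, hook its black front lip under the enclosure's blue overhang, and pivot it down until its rear edge snaps under the orange latch and it lies flat and fully home. Let go of everything, and do not disturb the can, the carton or the jar.

Things in the scene. Friction and masses are not known exactly. Their poses are not given: they have to be found in the camera images.
- enclosure: Open grey steel enclosure on its back, immovable, 190 (x) by 138 (y) mm. Origin: centre of underside; x from its front (slot, blue overhang) to its rear (orange latch), z up. Side walls: inner faces y=+-63 mm, tops z=71; at the rear (|y|>39) inner face x=78, top z=71. Inner floor z=5. Low green terminal strip x=-68 to -48, top z=23. Bolt lugs, 9 mm high, out to |y|=94
- seat (a point): In the enclosure at its (0,0,66) mm, axes as the enclosure's: the cover is home when its origin is here and its axes match. It then lies on four corner rests with tops at z=66, each 20 mm long (x), centred at x=-45 and 60 mm, |y| from 55 to 63
- slot (a point): In the enclosure at its (-77,0,66) mm, axes as its: where point cover_lip lies when the cover is home. Here the front slot: wall face at x=-79; over it the full-width blue overhang, x=-95 to -68, underside z=73.5, top z=82.5. No floor under the slot (open down to z=23), so a tilted lip may dip below z=66; it slides in easily at a tilt of 15 to 25 degrees
- bay (a point): Centre of the floor of the pack bay in the enclosure, at its (18,0,5) mm, axes as the enclosure's. The bay is 96 mm (x) by 58 mm (y) inside, its white walls 20 mm tall above the floor; the pack goes in with its long side along x, either way round
- latch (a joint): Orange sprung latch at the enclosure's rear, slide in m: 0 out (rest), 0.009 pushed fully back (+x). Wedge nose 50 mm wide, tip at enclosure x=71.5, z=74 mm, 45 degree faces above and below; it overhangs the home cover's rear edge by 2 to 4 mm. Spring 3.6 N + 0.9 N/mm: press down about 6 to 9 N near the cover's rear edge to snap it under. Orange block behind to x=100, z=82
- cover: Loose white plate, 5 mm thick, about 0.1 kg, lying flat on the bench. Origin: centre of underside, z up. Plate x=-65 to 75 mm, 120 mm wide (y); black front lip, same thickness, 90 mm wide, x=-77 to -64. Red grip ridge on top, centred over the origin: 14 mm thick (x), 60 mm long (y), 26 mm tall, z=5 to 31
- cover_lip (a point): Middle of the lower edge of the tip of the cover's black lip, at the cover's (-77,0,0) mm; axes as the cover's
- pack: Black and green battery pack, 88 (x) by 50 (y) by 32 mm, about 0.35 kg, standing upright in the blue bin. Yellow grip ridge centred on its top along x: 60 mm long, 12 mm thick (y), 24 mm tall, z=32 to 56. Origin: centre of underside, z up
- bin: Blue open parts bin, immovable, 160 (x) by 116 (y) by 45 mm, walls and floor 4 mm. Origin: centre of underside
- can: Red can standing upright, 54 mm in diameter, 130 mm tall; origin at the centre of its base. Bystander
- carton: Closed cardboard carton, 75 x 85 x 85 mm; origin at the centre of its underside. Bystander
- jar: Amber jar with a black cap standing upright near the front of the enclosure, 52 mm in diameter, 85 mm tall; origin at the centre of its base. Bystander
There are look-alikes about, which are no part of the job. There is more than one size of the cover; the one meant has the size given above. Leave any pink or purple look-alike of the pack alone.

How it is judged:
By the outcome, as a careful person would: the job done as asked, in the order asked, and still so for the second after the job is handed in, with the robot touching nothing.
It also fails if it takes over 58 s, if anything falls off the work surface, if the arm or the gripper's body presses on something with over 40 N, if the wrist force passes 120 N, or if a joint passes its speed limit or range.

## Working session

There is one attempt and no reset: what is moved stays moved. The work goes in short steps, each a Python script; the robot and the scene stay as the last script left them, time stands still between calls to the robot, and variables do not carry over. Pictures are saved under pics/ and viewed, and the job is handed in when it is done.

```bash
mkdir -p pics; cat > h.py <<'E'
import numpy as np, cv2
from cell import robot
def save(n,fn):
    im,d=robot.grab_frame(n); cv2.imwrite(f'pics/{fn}.png',im[:,:,::-1]); np.savez(f'pics/{fn}.npz',im=im,d=d,K=robot.camera_model(n)['intrinsics'],T=robot.camera_model(n)['T']); return im,d
def load(fn):
    z=np.load(f'pics/{fn}.npz'); return z['im'],z['d'],z['K'],z['T']
def cloud(fn):
    im,d,K,T=load(fn); v,u=np.mgrid[:d.shape[0],:d.shape[1]]
    P=np.stack([(u-K[0,2])/K[0,0]*d,(v-K[1,2])/K[1,1]*d,d],-1)@T[:3,:3].T+T[:3,3]
    P[d<=0]=np.nan; return im,P
def ray(fn,u,v,z):
    im,d,K,T=load(fn); r=T[:3,:3]@np.array([(u-K[0,2])/K[0,0],(v-K[1,2])/K[1,1],1]); o=T[:3,3]
    return o+r*(z-o[2])/r[2]
E
python3 - <<'E'
from h import *
for n in ('scene','top','wrist'):
    save(n,n+'0'); m=robot.camera_model(n); print(n,np.round(m['T'],3).tolist(),m['intrinsics'][0,0])
o=robot.get_obs(); print({k:np.round(v,3) for k,v in o.items()},robot.hold_point_z)
E
```

```text
scene [[0.375, 0.592, -0.714, 1.41], [0.927, -0.245, 0.283, -0.346], [-0.007, -0.768, -0.641, 0.907], [0.0, 0.0, 0.0, 1.0]] 474.15049137188095
top [[-0.005, -0.995, 0.096, 0.345], [-1.0, 0.005, 0.001, -0.007], [-0.001, -0.096, -0.995, 1.496], [0.0, 0.0, 0.0, 1.0]] 488.7317522023048
wrist [[0.364, -0.888, -0.282, 0.322], [-0.932, -0.347, -0.108, -0.599], [-0.002, 0.302, -0.953, 0.384], [0.0, 0.0, 0.0, 1.0]] 320.55533085505806
{'t': np.float64(0.15), 'qpos': array([ 1.091,  0.478,  0.022,  1.556, -0.011,  1.109, -0.083]), 'qd': array([ 0.   , -0.002,  0.   , -0.003, -0.002,  0.002, -0.   ]), 'tau': array([ 2.0000e-03, -5.8329e+01,  1.5370e+00, -2.7288e+01, -5.4000e-02,
        1.4000e-02,  0.0000e+00]), 'tcp_pos': array([ 0.245, -0.628,  0.222]), 'eef_rot': array([ 0.399,  0.584, -0.399,  0.583]), 'ft_force': array([ 0.109, -0.415,  0.407]), 'wrist_torque': array([-0.046,  0.032,  0.017]), 'finger_gap': np.float64(0.088)} 0.0187
```

View pics/top0.png

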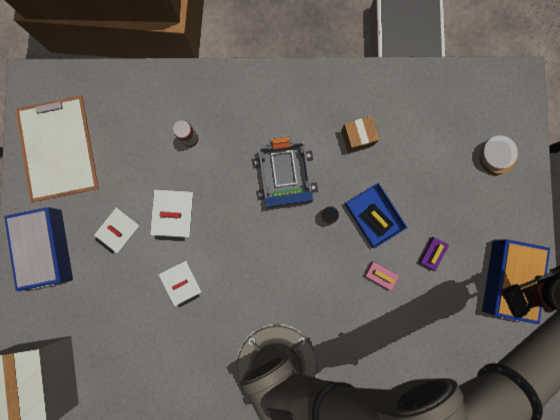

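View pics/scene0.png

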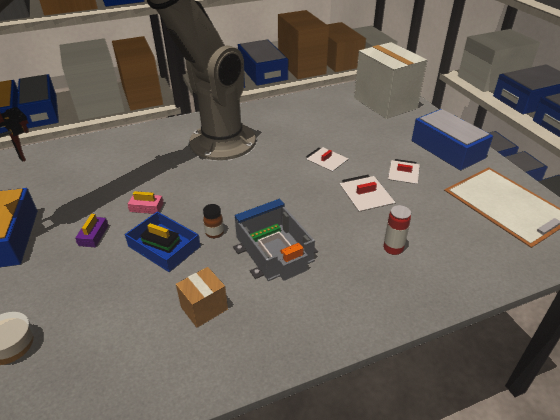

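The top view shows three red-ridged covers at about (172,215), (116,230) and (180,284). Packs: black and green in the blue bin (378,218), pink (382,276), purple (434,253). The enclosure is at (285,178). I'll measure all of these now.

```bash
python3 - <<'E'
from h import *
im,P=cloud('top0'); hsv=cv2.cvtColor(im,cv2.COLOR_RGB2HSV)
def comps(m,name,z=None,minA=15):
    n,l,s,c=cv2.connectedComponentsWithStats(m.astype(np.uint8))
    for i in range(1,n):
        if s[i,4]<minA: continue
        ys,xs=np.where(l==i); 
        zz=np.nanmedian(P[l==i][:,2]); 
        cnt=cv2.findContours((l==i).astype(np.uint8),cv2.RETR_EXTERNAL,cv2.CHAIN_APPROX_NONE)[0][0]
        h=zz if z is None else z
        W=np.array([ray('top0',*p[0],h)[:2] for p in cnt],np.float32)
        r=cv2.minAreaRect(W*1000)
        print(name,'px',np.round(c[i]),'A',s[i,4],'z',round(float(zz),3),'rect c',np.round(r[0],1),'sz',np.round(r[1],1),'ang',round(r[2],1))
H,S,V=hsv[...,0],hsv[...,1],hsv[...,2]
print(hsv[215,160],hsv[230,105],hsv[192,172])
reg=np.zeros(H.shape,bool); reg[150:320,80:460]=1
comps((V>150)&(S<40)&reg,'white')
comps(((H<6)|(H>174))&(S>150)&(V>80)&reg,'red')
comps((H>22)&(H<32)&(S>150)&(V>100)&reg,'yellow')
comps((H>5)&(H<15)&(S>180)&(V>120)&(np.indices(H.shape)[0]>130)&(np.indices(H.shape)[1]<330)&(np.indices(H.shape)[1]>250),'orange')
comps((H>100)&(H<125)&(S>150)&(V>50)&reg,'blue')
comps((H>50)&(H<70)&(S>120)&(V>50)&reg,'green')
out=[]
for (a,b,c,d) in ((80,140,230,320),(240,120,400,260)):
    out.append(cv2.resize(im[b:d,a:c],(640,int(640*(d-b)/(c-a))),interpolation=cv2.INTER_CUBIC))
cv2.imwrite('pics/cA.png',out[0][:,:,::-1][:, :]);cv2.imwrite('pics/cB.png',out[1][:,:,::-1])
cv2.imwrite('pics/cA.png',cv2.resize(out[0],(500,600))[:,:,::-1])
E
```

```text
[  1 156 162] [ 34  11 188] [ 43   9 191]
white px [ 85. 170.] A 412 z 0.007 rect c [594.4 582.9] sz [118.6  40. ] ang 2.0
white px [293. 161.] A 28 z 0.024 rect c [612.2 -54. ] sz [62.9  3.8] ang 8.0
white px [278. 175.] A 57 z 0.026 rect c [571.4  -4.7] sz [106.6  46.4] ang 38.6
white px [171. 213.] A 1630 z 0.007 rect c [457.6 319.3] sz [119.4 138.3] ang 86.2
white px [116. 230.] A 965 z 0.005 rect c [406.4 486.4] sz [ 91.7 106.4] ang 52.3
white px [179. 283.] A 1006 z 0.005 rect c [244.9 291.6] sz [106.6  91.1] ang 27.3
red px [170. 214.] A 69 z 0.033 rect c [450.2 318.4] sz [57.2 10.7] ang 86.1
red px [114. 231.] A 42 z 0.025 rect c [402.4 487.5] sz [41.5  8.6] ang 52.6
red px [179. 284.] A 34 z 0.026 rect c [241.9 287.2] sz [ 5.3 43.5] ang 26.2
yellow px [379. 219.] A 84 z 0.062 rect c [ 432.2 -304.5] sz [57.6 10.5] ang 44.1
yellow px [437. 254.] A 69 z 0.057 rect c [ 329.5 -471.2] sz [10.3 56.8] ang 61.6
yellow px [383. 276.] A 58 z 0.057 rect c [ 264.5 -314. ] sz [55.4  8.8] ang 60.6
orange px [281. 143.] A 103 z 0.081 rect c [656.2 -15.2] sz [24.5 44.9] ang 6.9
blue px [374. 214.] A 1346 z 0.007 rect c [ 447.9 -306.2] sz [161.5 118.7] ang 31.6
blue px [293. 198.] A 271 z 0.084 rect c [491.6 -43.1] sz [ 22.5 124.1] ang 7.5
```

View pics/cA.png

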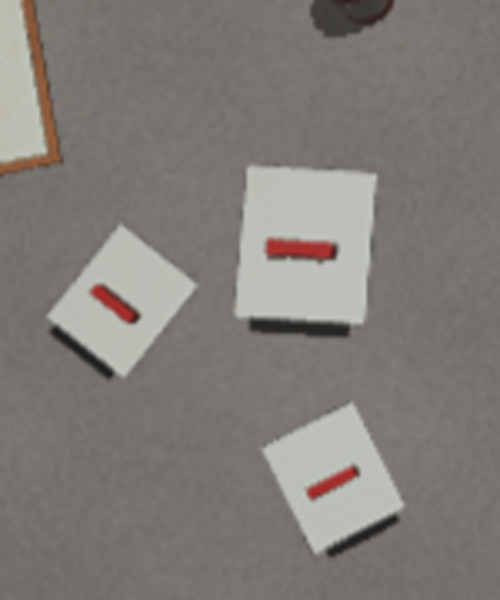

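View pics/cB.png

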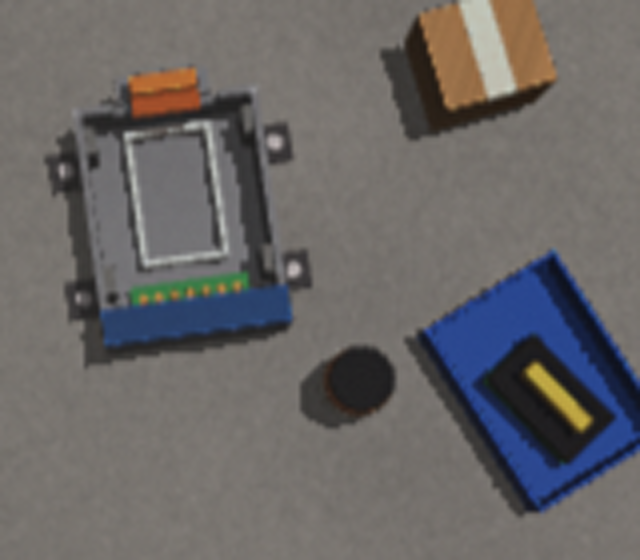

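The cover at (171,213) measures 138 x 119 mm, which fits the 140 x 120 plate. The other two are about 106 x 91 mm, so they're decoys. The black and green pack in the bin at (379,219) is the one meant, and the pink and purple packs are decoys. Both crops agree, and the cover's black lip points toward -x. Next I'll take closer wrist views.

```bash
cat >> h.py <<'E'
from scipy.spatial.transform import Rotation as Rn
def Rdown(a):
    "tool x down, jaw axis z along world heading a"
    x=np.array([0,0,-1.]); z=np.array([np.cos(a),np.sin(a),0]); y=np.cross(z,x)
    return np.stack([x,y,z],1)
def q(R): return Rn.from_matrix(R).as_quat()
E
python3 - <<'E'
from h import *
o=robot.get_obs(); R=Rn.from_quat(o['eef_rot']).as_matrix(); T=robot.camera_model('wrist')['T']
print('cam in tool',np.round(R.T@(T[:3,3]-o['tcp_pos']),3),'axis',np.round(R.T@T[:3,:3],3).tolist())
print('jaw heading',np.degrees(np.arctan2(R[1,2],R[0,2])))
for p,nm in (((.432,-.304,.2),'pack'),((.5,-.03,.35),'enc'),((.455,.319,.2),'cov')):
  for a in range(-180,180,30):
    s=robot.ik(np.array(p),q(Rdown(np.radians(a)))); 
    if s is not None: print(nm,a,np.round(s,2))
E
```

```text
cam in tool [-0.162  0.082  0.   ] axis [[0.001, -0.302, 0.953], [0.0, -0.953, -0.302], [1.0, 0.0, -0.0]]
jaw heading -68.69450318211811
pack -180 [ 0.29  0.26  0.25  1.94 -0.08  0.95 -2.57]
pack -150 [ 0.38  0.26  0.14  1.94 -0.04  0.95 -2.08]
pack -120 [ 0.46  0.26  0.04  1.93 -0.01  0.95 -1.59]
pack -90 [ 0.54  0.26 -0.05  1.93  0.02  0.95 -1.09]
pack -60 [ 0.62  0.27 -0.15  1.92  0.05  0.96 -0.6 ]
pack -30 [ 0.71  0.28 -0.25  1.92  0.08  0.96 -0.11]
pack 0 [ 0.8   0.29 -0.36  1.91  0.12  0.97  0.38]
pack 30 [ 0.87  0.3  -0.45  1.9   0.15  0.97  0.88]
pack 60 [ 0.95  0.31 -0.55  1.9   0.19  0.98  1.36]
pack 90 [ 1.03  0.33 -0.65  1.89  0.24  0.99  1.85]
pack 120 [ 1.4   0.52 -1.18  1.88  0.53  1.11  2.11]
pack 150 [-0.43  0.57  1.29  1.98 -0.63  1.08 -2.52]
enc -180 [ 0.95  0.25 -1.19  1.73  0.24  1.32  2.86]
enc -150 [ 0.23  0.1  -0.32  1.77  0.03  1.27 -2.72]
enc -120 [ 0.29  0.11 -0.39  1.77  0.04  1.27 -2.2 ]
enc -90 [ 0.35  0.11 -0.45  1.76  0.05  1.27 -1.68]
enc -60 [ 0.39  0.12 -0.5   1.76  0.06  1.28 -1.17]
enc -30 [ 0.44  0.12 -0.55  1.76  0.07  1.28 -0.65]
enc 0 [ 0.48  
[... 214 characters left out ...]
9  1.73  0.24  1.32  1.81]
enc 150 [ 0.95  0.25 -1.19  1.73  0.24  1.32  2.33]
cov -180 [ 0.15  0.57 -1.18  1.81  0.58  1.16  1.91]
cov -150 [ 0.15  0.57 -1.18  1.81  0.58  1.16  2.44]
cov -120 [-1.38  0.4   0.86  1.91 -0.36  0.99 -2.46]
cov -90 [ 0.16  0.59 -1.2   1.81  0.6   1.17 -2.81]
cov -60 [ 0.08  0.52 -1.07  1.82  0.5   1.11 -2.21]
cov -30 [ 0.03  0.48 -0.99  1.82  0.45  1.09 -1.64]
cov 0 [ 0.02  0.47 -0.97  1.82  0.44  1.08 -1.11]
cov 30 [ 0.03  0.48 -0.99  1.82  0.45  1.09 -0.59]
cov 60 [ 0.05  0.49 -1.01  1.82  0.46  1.09 -0.08]
cov 90 [ 0.06  0.5  -1.04  1.82  0.48  1.1   0.43]
cov 120 [ 0.03  0.48 -0.98  1.82  0.45  1.09  0.98]
cov 150 [ 0.15  0.57 -1.18  1.81  0.58  1.16  1.39]
```

```bash
python3 - <<'E'
from h import *
robot.movep([.60,-.03,.28],q(Rdown(np.radians(-83)))); robot.dwell(.2); save('wrist','w_enc')
robot.movep([.432,-.304,.20],q(Rdown(np.radians(-46)))); robot.dwell(.2); save('wrist','w_pack')
print(robot.get_obs()['t'],robot.get_obs()['tcp_pos'])
E
```

```text
4.375 [ 0.43277659 -0.30331672  0.20014351]
```

View pics/w_enc.png

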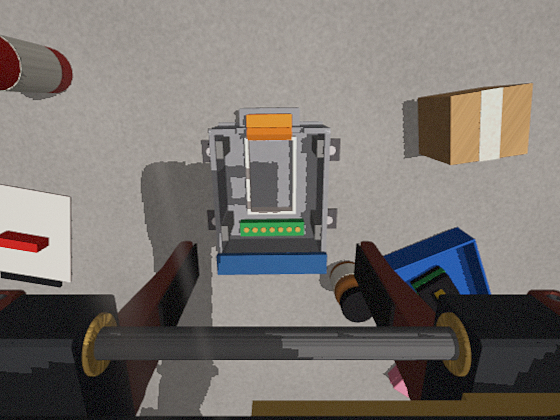

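View pics/w_pack.png

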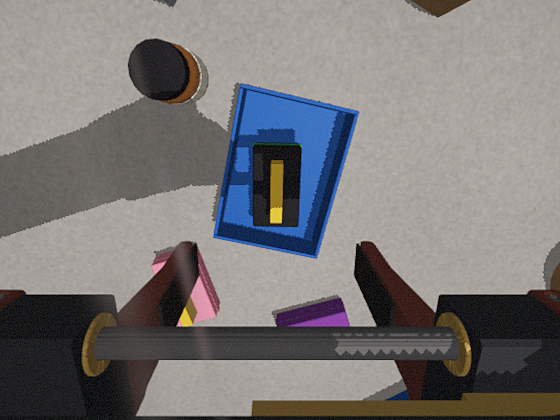

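The wrist picture of the enclosure shows the overhang at (272,264), the latch at (269,126) and the white bay at (270,175). In the pack picture the yellow ridge is at (277,190) inside the bin. I'll fit these.

```bash
python3 - <<'E'
from h import *
def rect(fn,m,z,nm):
    im,P=cloud(fn)
    m=cv2.morphologyEx(m.astype(np.uint8),cv2.MORPH_OPEN,np.ones((2,2)))
    n,l,s,c=cv2.connectedComponentsWithStats(m); i=1+np.argmax(s[1:,4]); mm=l==i
    cnt=max(cv2.findContours(mm.astype(np.uint8),cv2.RETR_EXTERNAL,cv2.CHAIN_APPROX_NONE)[0],key=len)
    # z from point-cloud, rays on the given plane
    W=np.array([ray(fn,*p[0],z)[:2] for p in cnt],np.float32); r=cv2.minAreaRect(W*1000)
    print(nm,'px',np.round(c[i]),'A',s[i,4],'zmed',round(float(np.nanmedian(P[mm][:,2])),4),'c',np.round(r[0],1),'sz',np.round(r[1],1),'ang',round(r[2],2))
for fn in ('w_enc','w_pack','top0'):
    im,P=cloud(fn); hsv=cv2.cvtColor(im,cv2.COLOR_RGB2HSV); H,S,V=[hsv[...,i].astype(int) for i in range(3)]; Z=P[...,2]; X=P[...,0]; Y=P[...,1]
    enc=(abs(X-.57)<.13)&(abs(Y+.03)<.11); bn=(abs(X-.44)<.1)&(abs(Y+.305)<.1)
    if fn!='w_pack':
        rect(fn,enc&(H>100)&(H<125)&(S>120)&(Z>.076),.0825,fn+' overhang')
        rect(fn,enc&(H>5)&(H<18)&(S>150)&(Z>.078),.082,fn+' latchblock')
        rect(fn,enc&(H>5)&(H<18)&(S>150)&(Z>.07),.082,fn+' latch all')
        rect(fn,enc&(S<60)&(V>130)&(Z>.015)&(Z<.035),.025,fn+' bay')
        m=enc&(Z>.066)&(Z<.076)&(S<80); rect(fn,m,.071,fn+' walltop')
    if fn!='w_enc':
        rect(fn,bn&(H>20)&(H<35)&(S>130)&(Z>.052),.060,fn+' ridge')
        rect(fn,bn&(Z>.028)&(Z<.042)&~((H>100)&(H<125)&(S>100)),.036,fn+' packtop')
        rect(fn,bn&(H>100)&(H<125)&(S>120)&(Z>.038),.045,fn+' binrim')
E
```

```text
w_enc overhang px [273. 264.] A 2265 zmed 0.0822 c [491.5 -39.8] sz [ 29.8 136.5] ang 7.7
w_enc latchblock px [269. 122.] A 399 zmed 0.0817 c [662.7 -15.5] sz [12.6 45.9] ang 6.98
w_enc latch all px [270. 129.] A 972 zmed 0.0795 c [655.9 -17.4] sz [26.7 48.5] ang 6.98
w_enc bay px [294. 178.] A 304 zmed 0.0243 c [591.6 -50. ] sz [104.2  19.3] ang 6.87
w_enc walltop px [218. 182.] A 842 zmed 0.0704 c [569.9  30.5] sz [154.5  29.4] ang 3.41
w_pack ridge px [277. 193.] A 711 zmed 0.0596 c [ 432.2 -305.7] sz [60.9 11.8] ang 42.85
w_pack packtop px [277. 184.] A 2769 zmed 0.0356 c [ 431.9 -305.4] sz [88.  48.3] ang 42.91
w_pack binrim px [280. 175.] A 2293 zmed 0.0441 c [ 444. -301.] sz [158.9 114.6] ang 31.59
top0 overhang px [290. 199.] A 394 zmed 0.0835 c [487.8 -41. ] sz [ 26.4 135.9] ang 8.74
top0 latchblock px [282. 142.] A 98 zmed 0.0809 c [655.4 -19.9] sz [47.1 23.9] ang 89.71
top0 latch all px [282. 144.] A 152 zmed 0.0792 c [653.6 -18.8] sz [27.8 48.5] ang 6.95
top0 bay px [284. 186.] A 10 zmed 0.0132 c [536.8 -25.7] sz [12.1  3.1] ang 89.72
top0 walltop px [304. 151.] A 35 zmed 0.0694 c [632.6 -85.7] sz [30.2 12.2] ang 17.62
top0 ridge px [380. 219.] A 90 zmed 0.0617 c [ 430.1 -305.6] sz [57.7 12.6] ang 44.09
top0 packtop px [377. 221.] A 325 zmed 0.0372 c [ 430.  -304.5] sz [85.8 49.2] ang 44.05
top0 binrim px [367. 234.] A 22 zmed 0.0442 c [ 386.6 -270.6] sz [31.8  5. ] ang 32.75
```

```bash
python3 - <<'E'
from h import *
fn='w_enc'; im,P=cloud(fn); hsv=cv2.cvtColor(im,cv2.COLOR_RGB2HSV); H,S,V=[hsv[...,i].astype(int) for i in range(3)]
cv2.imwrite('pics/w_enc_crop.png',cv2.resize(im[95:285,190:355],None,fx=3.1,fy=3.1,interpolation=cv2.INTER_CUBIC)[:,:,::-1])
Z=P[...,2]
enc=(abs(P[...,0]-.57)<.13)&(abs(P[...,1]+.03)<.11)
m=enc&(H>100)&(H<125)&(S>100)
# overhang front edge: lowest mask pixel per column; left/right extents per row
ys,xs=np.where(m&(np.indices(Z.shape)[0]>240)); 
cols=np.arange(xs.min()+4,xs.max()-3); W=np.array([ray(fn,c,ys[xs==c].max()+.5,.0825)[:2] for c in cols],np.float32)*1000
l=cv2.fitLine(W,cv2.DIST_HUBER,0,.01,.01).ravel(); print('front edge dir deg',np.degrees(np.arctan2(l[1],l[0])),'pt',l[2:])
rows=np.arange(258,270)
L=np.array([ray(fn,xs[ys==r].min()-.5,r,.0825)[:2] for r in rows])*1000; R=np.array([ray(fn,xs[ys==r].max()+.5,r,.0825)[:2] for r in rows])*1000
print('L',L.mean(0),'R',R.mean(0),'mid',(L+R).mean(0)/2,'w',np.linalg.norm(L-R,axis=1).mean())
# white bay edges
w=enc&(S<60)&(V>150)&(Z<.04)
for r in range(140,216,6):
    c=np.where(w[r,235:310])[0]+235; print(r,c.tolist())
E
```

```text
Traceback (most recent call last):
ValueError: zero-size array to reduction operation maximum which has no identity
```

View pics/w_enc_crop.png

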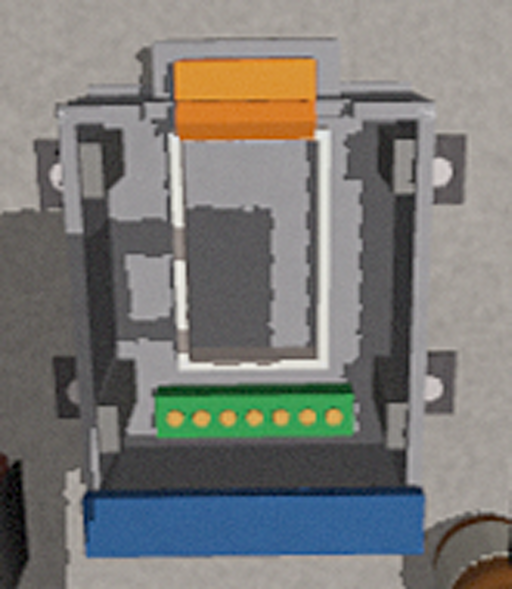

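```bash
python3 - <<'E'
from h import *
fn='w_enc'; im,P=cloud(fn); hsv=cv2.cvtColor(im,cv2.COLOR_RGB2HSV); H,S,V=[hsv[...,i].astype(int) for i in range(3)]
m=(H>100)&(H<125)&(S>100); m[:245]=0; m[:,:210]=0; m[:,335:]=0; m[285:]=0
Z=P[...,2]; ys,xs=np.where(m)
def line(W,n):
    W=np.array(W,np.float32)*1000; l=cv2.fitLine(W,cv2.DIST_HUBER,0,.01,.01).ravel(); print(n,'deg',round(np.degrees(np.arctan(l[1]/l[0])),2),'pt',np.round(l[2:],1)); return l
cols=range(223,323)
line([ray(fn,c,ys[xs==c].max()+.5,.0825)[:2] for c in cols],'front edge x=-95')
rows=np.arange(258,270)
L=np.array([ray(fn,xs[ys==r].min()-.5,r,.0825)[:2] for r in rows])*1000; R=np.array([ray(fn,xs[ys==r].max()+.5,r,.0825)[:2] for r in rows])*1000
print('mid',(L+R).mean(0)/2,'w',np.linalg.norm(L-R,axis=1).mean())
# white bay edges
g=V.copy(); w=(S<45)&(V>165)&(Z<.04)&(Z>.015)
Le=[];Re=[]
for r in range(142,210):
    a=np.where(w[r,240:256])[0]+240; b=np.where(w[r,286:302])[0]+286
    if len(a): Le.append(ray(fn,np.median(a),r,.025)[:2])
    if len(b): Re.append(ray(fn,np.median(b),r,.025)[:2])
print(len(Le),len(Re))
l=line(Le,'bayL');r=line(Re,'bayR')
Fe=[]
for c in range(252,292):
    a=np.where(w[200:222,c])[0]+200
    if len(a): Fe.append(ray(fn,c,np.median(a),.025)[:2])
line(Fe,'bayfront'); print(len(Fe))
# orange: rear edge of block top, sides
m=(H>5)&(H<20)&(S>150); m[:110]=0;m[145:]=0;m[:,:230]=0;m[:,310:]=0; ys,xs=np.where(m); print(xs.min(),xs.max(),ys.min(),ys.max())
line([ray(fn,c,ys[xs==c].min()-.5,.082)[:2] for c in range(xs.min()+4,xs.max()-3)],'latch rear x=100')
rows=range(117,124)
print('latch mid',np.mean([ (ray(fn,xs[ys==r].min(),r,.082)[:2]+ray(fn,xs[ys==r].max(),r,.082)[:2])/2 for r in rows],0)*1000)
E
```

```text
front edge x=-95 deg -83.01 pt [478.8 -45.9]
mid [491.97163638 -38.35946399] w 136.57383464663732
51 68
bayL deg 7.65 pt [591.1   6.1]
bayR deg 7.36 pt [587.7 -56.7]
bayfront deg -81.23 pt [539.3 -33.4]
40
246 291 114 139
latch rear x=100 deg -83.02 pt [670.2 -11.8]
latch mid [663.74687838 -14.86397256]
```

```bash
python3 - <<'E'
from h import *
Q=q(Rdown(np.radians(-47.1))); p=np.array([.432,-.3055,0])
robot.movep(p+[0,0,.09],Q)
print('c',robot.move_l(p+[0,0,.050],v=.12,contact_N=8))
robot.grasp(4); print(robot.get_obs()['finger_gap'])
print('c',robot.move_l(p+[0,0,.040],v=.06,contact_N=10), robot.get_obs()['tcp_pos'])
robot.grasp(40); o=robot.get_obs(); print(o['finger_gap'],o['ft_force'])
robot.move_l(p+[0,0,.165],v=.2); robot.dwell(.1); o=robot.get_obs(); print(o['t'],o['finger_gap'],o['ft_force'],o['tcp_pos'])
save('wrist','w_held')
E
```

```text
c False
0.011718179173087219
c False [ 0.43167132 -0.30544521  0.03952331]
0.011651007056969776 [ 0.22132734 -0.29834701 -4.47557037]
7.925 0.011339237128989325 [ 0.3165735   0.64378667 -4.49102749] [ 0.43088094 -0.30487451  0.16336611]
```

View pics/w_held.png

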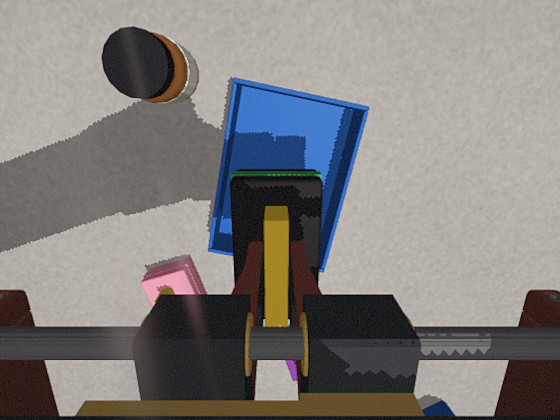

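The pack is held straight, with its far top edge level at row 178 and columns 232 to 322. I'll check the offset in the grip and then place it.

```bash
python3 - <<'E'
from h import *
o=robot.get_obs(); R=Rn.from_quat(o['eef_rot']).as_matrix(); t=o['tcp_pos']
for uv in ((277,178),(236,179),(319,179)):
    w=ray('w_held',*uv,t[2]-.0035); print(np.round(R.T@(w-t)*1000,1))
u=np.array([.9921,.1253,0]); v=np.array([-.1253,.9921,0])
O=.5636*u-.0989*v
B=O+.018*u; Q=q(Rdown(np.radians(-82.8)))
print(B, robot.ik(B+[0,0,.165],Q),robot.get_obs()['qpos'])
E
```

```text
[ 3.5 44.9  0.5]
[  3.5  44.3 -21.2]
[ 3.4 44.4 22.6]
[ 0.58939753 -0.02524421  0.        ] [ 0.17996777  0.41839252 -0.31256564  1.80411743  0.15499452  0.94295719
 -1.64381264] [ 0.758007    0.32646435 -0.3138408   1.94588109  0.12710397  0.89116243
 -0.44261248]
```

```bash
cat >> h.py <<'E'
u=np.array([.9921,.1253,0]); v=np.array([-.1253,.9921,0]); zz=np.array([0,0,1.])
O=.5636*u-.0989*v
def E(x,y,z): return O+x/1000*u+y/1000*v+z/1000*zz
def toE(p): d=np.asarray(p)-O; return np.round([d@u*1000,d@v*1000,d[2]*1000],1)
E
python3 - <<'E'
from h import *
Q=q(Rdown(np.radians(-82.8)))
robot.movep(E(18,0,140),Q); robot.dwell(.15); print(toE(robot.get_obs()['tcp_pos']))
c=robot.move_l(E(18,0,75),v=.2); robot.dwell(.15); o=robot.get_obs();print(toE(o['tcp_pos']),o['ft_force'],o['t'])
save('wrist','w_place'); 
E
```

```text
[ 17.5  -2.  140. ]
[19.4 -0.3 76.8] [-0.60352326 -0.17645934 -4.03417438] 9.975
```

View pics/w_place.png

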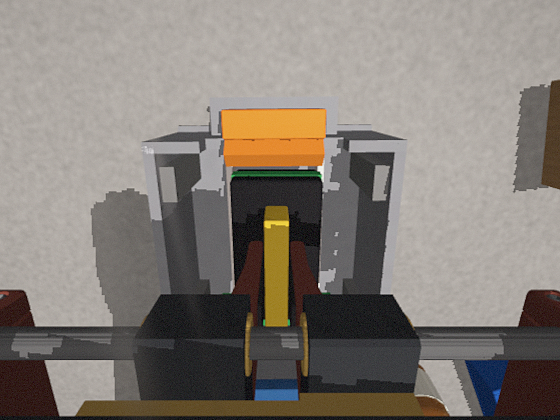

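```bash
python3 - <<'E'
from h import *
c=robot.move_l(E(17.5,1.0,55),v=.1,contact_N=8); robot.dwell(.15); o=robot.get_obs();print(c,toE(o['tcp_pos']),o['ft_force'])
if not c:
    c=robot.move_l(E(17.5,1.0,38),v=.06,contact_N=6); o=robot.get_obs();print(c,toE(o['tcp_pos']),o['ft_force'],o['t'])
save('wrist','w_down'); 
E
```

```text
False [17.9  1.  55.5] [ 0.16649395 -0.22427568 -4.77709449]
True [18.5  0.9 39.4] [ 0.30066284 -0.65466699  3.73511403] 10.8417
```

View pics/w_down.png

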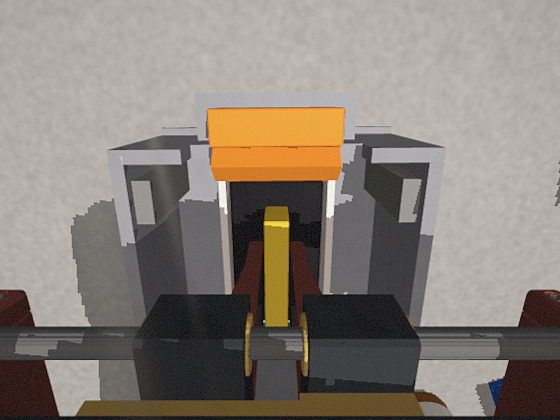

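```bash
python3 - <<'E'
from h import *
robot.gripper_open(); robot.move_l(E(18,.5,130),v=.25)
save('wrist','w_seat')
robot.movep([.455,.319,.22],q(Rdown(np.radians(-4)))); robot.dwell(.2); save('wrist','w_cov'); o=robot.get_obs();print(o['t'],o['tcp_pos'],o['ft_force']); save('top','top1')
E
```

```text
14.3583 [0.45554392 0.31819761 0.21973979] [-0.81369846 -0.28186509 -0.60777176]
```

View pics/w_seat.png

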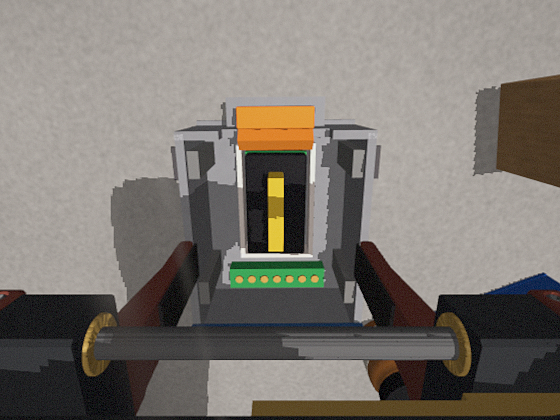

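View pics/w_cov.png

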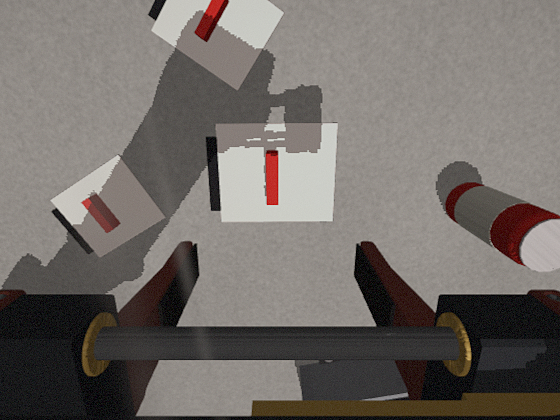

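The pack sits inside the white bay at (277,200). The cover meant is at (275,173), with its ridge at (272,178) and its lip to the left. I'll measure the cover and check the pack height.

```bash
python3 - <<'E'
from h import *
fn='w_cov'; im,P=cloud(fn); hsv=cv2.cvtColor(im,cv2.COLOR_RGB2HSV); H,S,V=[hsv[...,i].astype(int) for i in range(3)]; Z=P[...,2]
def rect(fn,m,z,nm):
    n,l,s,c=cv2.connectedComponentsWithStats(m.astype(np.uint8)); i=1+np.argmax(s[1:,4]); mm=(l==i).astype(np.uint8)
    cnt=max(cv2.findContours(mm,cv2.RETR_EXTERNAL,cv2.CHAIN_APPROX_NONE)[0],key=len)
    W=np.array([ray(fn,*p[0],z)[:2] for p in cnt],np.float32)*1000; r=cv2.minAreaRect(W); print(nm,np.round(c[i]),np.round(r[0],1),np.round(r[1],1),round(r[2],2),'z',np.nanmedian(P[...,2][l==i]))
box=np.zeros(H.shape,bool); box[110:235,200:350]=1
red=((H<8)|(H>172))&(S>120)&box
rect(fn,red&(Z>.026),.031,'ridge top')
rect(fn,cv2.morphologyEx((box&~red&(V>95)&(S<45)&(Z>.0035)).astype(np.uint8),cv2.MORPH_CLOSE,np.ones((5,5))),.005,'plate(z)')
rect(fn,box&(V<45)&(S<90)&(Z>.002)&(np.indices(H.shape)[1]<222),.005,'lip')
fn='w_seat'; im,P=cloud(fn); hsv=cv2.cvtColor(im,cv2.COLOR_RGB2HSV); H,S,V=[hsv[...,i].astype(int) for i in range(3)]; b=np.zeros(H.shape,bool); b[140:262,240:310]=1
rect(fn,b&(H>20)&(H<35)&(S>130)&(P[...,2]>.055),.061,'pack ridge')
m=b&(V<70)&(P[...,2]<.05); d=P[m]; print('pack top z',np.nanpercentile(d[:,2],[10,50,90]))
A=np.c_[d[:,:2]-d[:,:2].mean(0),np.ones(len(d))]; k=np.isfinite(d[:,2])&(abs(d[:,2]-.037)<.004); print('tilt deg',np.degrees(np.linalg.lstsq(A[k],d[k,2],rcond=None)[0][:2]))
E
```

```text
ridge top [272. 177.] [449.8 321. ] [59.4 12.3] 85.96 z 0.030726295682531768
plate(z) [277. 171.] [455.4 319.9] [119.1 140.1] 85.93 z 0.0047745861658391175
lip [213. 176.] [379.4 324.8] [88.9 11.5] 85.89 z 0.004796877247281839
pack ridge [276. 213.] [590.6 -24.7] [59.7 11.4] 7.58 z 0.059573446526742624
pack top z [0.03464371 0.03559801 0.03645173]
tilt deg [-0.19406656 -0.01873007]
```

```bash
cat >> h.py <<'E'
YAW=np.radians(7.2)
def cov(L,th,h,dyaw=0,y0=0):
    "TCP pose for the cover lip at enclosure L (mm), tilt th deg (front down), TCP h mm above cover underside"
    Rc=Rn.from_euler('ZY',[YAW+dyaw,-np.radians(th)]).as_matrix()
    p=E(*L)+Rc@np.array([77,y0,h])/1000
    return p,q(Rc@Rdown(0))
def coverpose(h,y0=0):
    "lip point (enc mm) and tilt deg inferred from TCP"
    o=robot.get_obs(); R=Rn.from_quat(o['eef_rot']).as_matrix(); Rc=R@Rdown(0).T
    th=np.degrees(np.arcsin(Rc[2,0])); return toE(o['tcp_pos']-Rc@np.array([77,y0,h])/1000),round(th,2),np.round(o['ft_force'],1),round(o['t'],2)
E
python3 - <<'E'
from h import *
for L,th in (((-38,0,130),20),((-38,0,76),20),((-75,0,62),20),((-77,0,66),0)):
    p,Q=cov(L,th,9); s=robot.ik(p,Q); print(np.round(p,3),None if s is None else np.round(s,2))
Qc=q(Rdown(np.radians(-4.05))); p=np.array([.450,.3206,0])
robot.move_l(p+[0,0,.06],Qc,v=.25); robot.dwell(.1)
print(robot.move_l(p+[0,0,.009],v=.1,contact_N=8)); robot.dwell(.1); o=robot.get_obs(); print(o['tcp_pos'])
robot.grasp(40); o=robot.get_obs(); print(o['tcp_pos'],o['finger_gap'],o['ft_force'])
robot.move_l(p+[0,0,.15],v=.2); robot.dwell(.15); save('wrist','w_ch'); o=robot.get_obs(); print(o['tcp_pos'],o['finger_gap'],o['ft_force'],o['t'])
E
```

```text
[ 0.603 -0.024  0.165] [ 0.51  0.35 -0.66  2.03  0.41  0.51 -0.29]
[ 0.603 -0.024  0.111] [ 0.46  0.43 -0.62  2.07  0.58  0.42 -0.44]
[ 0.566 -0.028  0.097] [ 0.48  0.4  -0.62  2.16  0.63  0.36 -0.49]
[ 0.572 -0.027  0.075] [ 0.4   0.57 -0.61  1.89  0.43  0.81 -0.31]
False
[0.450355   0.32108763 0.00958254]
[0.4500568  0.32059858 0.00899457] 0.013416192920254416 [-0.58229409 -0.7151464   0.10663117]
[0.44936013 0.32011064 0.14870688] 0.014334988882908201 [ 0.38227573 -0.07885765 -1.86711201] 18.2417
```

View pics/w_ch.png

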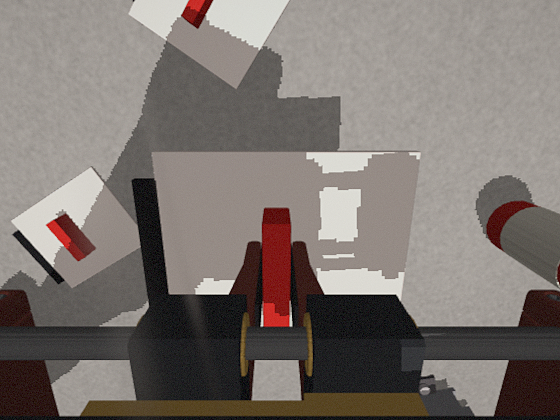

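The cover is held level: its far edge lies along row 152, from column 152 to 421. I'll check the in-hand offset from those corners.

```bash
python3 - <<'E'
from h import *
o=robot.get_obs(); R=Rn.from_quat(o['eef_rot']).as_matrix(); t=o['tcp_pos']
for uv in ((152,152),(421,152),(132,180)):
    w=ray('w_ch',*uv,t[2]-.004); print(np.round(R.T@(w-t)*1000,1))
p,Q=cov((-38,0,130),20,9)
robot.movep(p,Q); robot.dwell(.2); print(coverpose(9))
p,Q=cov((-38,0,77),20,9); print(robot.move_l(p,Q,v=.15,contact_N=8)); robot.dwell(.2); print(coverpose(9))
save('wrist','w_pre'); save('scene','s_pre')
E
```

```text
[  4.   58.7 -64.7]
[ 3.8 58.8 74. ]
[  4.1  43.9 -77. ]
(array([-37.7,   1.3, 130. ]), np.float64(20.0), array([ 0.1, -1.2, -1.1]), 19.84)
False
(array([-37.1,  -0.1,  78.1]), np.float64(20.11), array([ 0.2, -0.1, -2.2]), 20.54)
```

View pics/w_pre.png

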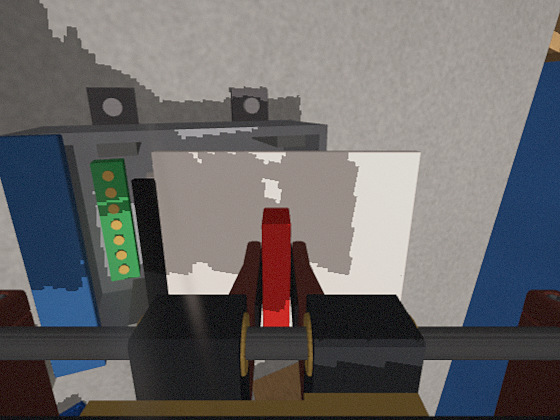

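View pics/s_pre.png

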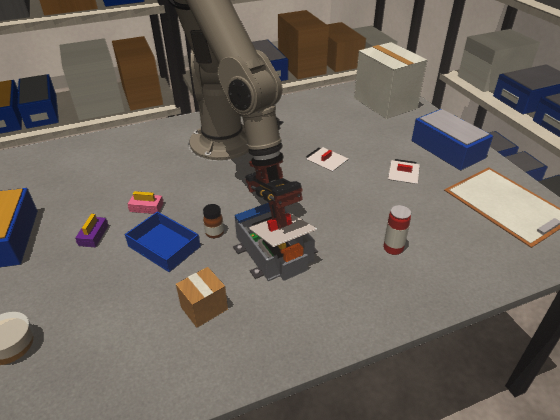

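```bash
python3 - <<'E'
from h import *
im,P=cloud('w_pre')
cv2.imwrite('pics/w_pre_c.png',cv2.resize(im[80:300,0:340],None,fx=2.3,fy=2.3,interpolation=cv2.INTER_CUBIC)[:,:,::-1])
for c in (90,150,190,300):
    print(c,[(r,toE(P[r,c]).tolist()) for r in range(120,150,2)])
o=robot.get_obs(); R=Rn.from_quat(o['eef_rot']).as_matrix()
for px in ((157,158),(410,158),(140,190)): print(px,toE(P[px[1],px[0]]))
E
```

```text
90 [(120, [-67.9, 71.3, -2.1]), (122, [-67.8, 70.1, -0.3]), (124, [-67.9, 68.7, 0.4]), (126, [-65.1, 68.4, 18.3]), (128, [-62.0, 68.4, 38.6]), (130, [-59.0, 68.5, 57.4]), (132, [-57.0, 68.3, 70.3]), (134, [-57.3, 67.3, 69.6]), (136, [-57.3, 66.3, 70.7]), (138, [-57.5, 65.2, 70.2]), (140, [-57.6, 64.3, 70.6]), (142, [-57.8, 63.2, 70.6]), (144, [-69.3, 55.3, 4.7]), (146, [-69.6, 53.8, 4.2]), (148, [-69.8, 52.5, 4.5])]
150 [(120, [-27.9, 70.8, -0.3]), (122, [-28.1, 69.3, -0.8]), (124, [-28.0, 68.7, 15.3]), (126, [-27.8, 68.7, 37.8]), (128, [-27.7, 68.8, 57.1]), (130, [-27.6, 68.6, 70.7]), (132, [-27.7, 67.5, 70.8]), (134, [-27.8, 66.4, 70.7]), (136, [-27.9, 65.4, 71.0]), (138, [-28.0, 64.3, 70.5]), (140, [-28.1, 63.3, 71.5]), (142, [-29.6, 55.0, 3.8]), (144, [nan, nan, nan]), (146, [-30.0, 52.1, 4.1]), (148, [-30.1, 50.7, 4.7])]
190 [(120, [1.1, 70.3, -0.1]), (122, [0.7, 69.0, 3.8]), (124, [-1.8, 68.9, 28.5]), (126, [-3.9, 68.9, 49.3]), (128, [-5.6, 68.8, 65.9]), (130, [-6.1, 68.1, 71.2]), (132, [-6.2, 66.9, 70.5]), (134, [-6.2, 65.7, 70.1]), (136, [-6.4, 64.7, 71.3]), (138, [-6.5, 63.6, 71.7]), (140, [-0.5, 55.6, 5.0]), (142, [-0.7, 54.1, 5.4]), (144, [-0.8, 52.6, 5.6]), (146, [-0.7, 50.8, 3.3]), (148, [-1.0, 49.4, 5.1])]
300 [(120, [94.8, 68.8, -0.3]), (122, [76.2, 69.5, 41.1]), (124, [66.0, 69.5, 63.8]), (126, [62.4, 68.8, 72.0]), (128, [62.8, 67.5, 71.2]), (130, [63.1, 66.2, 70.6]), (132, [63.2, 64.9, 70.3]), (134, [63.2, 63.7, 70.5]), (136, [65.5, 61.9, 65.4]), (138, [65.7, 60.5, 65.0]), (140, [65.4, 59.3, 65.9]), (142, [65.9, 57.8, 64.8]), (144, [65.6, 56.6, 65.5]), (146, [77.6, 51.6, 39.0]), (148, [77.4, 50.2, 39.5])]
(157, 158) [-25.5  55.6  87.6]
(410, 158) [ 98.5  55.5 132.1]
(140, 190) [-35.9  38.1  82.8]
```

View pics/w_pre_c.png

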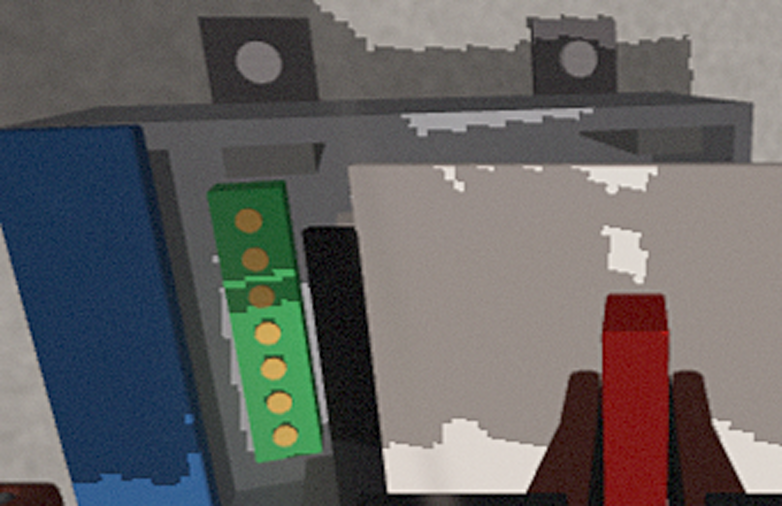

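The wall's inner edge measures y=63.3 to 63.6 against a true 63, with no yaw error. The cover is about 0.9 mm toward -y in the hand, so I'll compensate and slide it in.

```bash
python3 - <<'E'
from h import *
im,P=cloud('w_pre')
for r in (150,200,250): 
    print(r,[toE(P[r,c])[[0,2]].tolist() for c in range(60,84,3)])
for L,vv in (((-45,.2,73.1),.1),((-66,.2,65.5),.06),((-75,.2,62.2),.04)):
    p,Q=cov(L,20,9,y0=.9); c=robot.move_l(p,Q,v=vv,contact_N=7); print(c,coverpose(9,.9))
    if c: break
robot.dwell(.15); print(coverpose(9,.9)); save('wrist','w_in')
E
```

```text
150 [[-69.5, 80.8], [-69.0, 77.4], [-79.6, 26.4], [-79.5, 19.4], [-79.9, 9.7], [-79.3, 3.9], [-77.2, 5.4], [-75.8, 3.5]]
200 [[-73.4, 82.6], [-72.4, 81.4], [-70.9, 82.3], [-69.8, 81.3], [-68.6, 81.0], [-68.6, 75.2], [-79.4, 21.6], [-79.4, 13.7]]
250 [[-78.0, 83.0], [-77.0, 81.9], [-75.4, 82.7], [-73.8, 83.7], [-72.9, 82.1], [-71.5, 82.2], [-70.4, 81.3], [-68.7, 82.3]]
False (array([-45.6,   0.1,  73. ]), np.float64(19.96), array([-0.6,  0.8, -0.9]), 20.89)
False (array([-66.1,   0.2,  65.5]), np.float64(20.0), array([-1.1, -0. , -1.3]), 21.42)
False (array([-75.3,   0.2,  62.1]), np.float64(19.98), array([-0.4, -0.6, -0.7]), 21.81)
(array([-74.7,   0.3,  62.3]), np.float64(20.02), array([ 0. , -0.5, -1. ]), 21.96)
```

View pics/w_in.png

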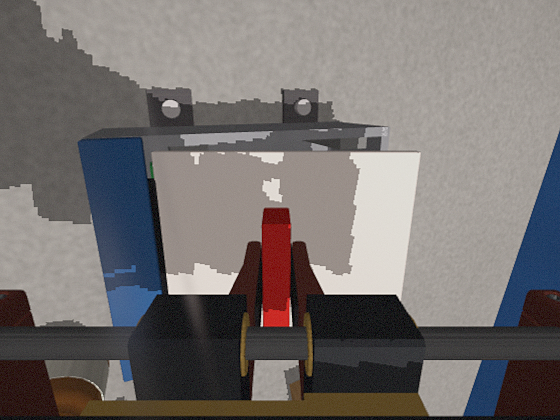

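The lip is under the overhang: the blue edge hides the black lip at about (152,200), and contact force is near zero. Now I'll pivot it down.

```bash
python3 - <<'E'
from h import *
for L,th in (((-75.8,.2,63.2),15),((-76.5,.2,64.5),10),((-77,.2,65.2),7),((-77.2,.2,65.7),4.5),((-77.3,.2,66.0),2.5),((-77.3,.2,66),1),((-77.3,.2,65.8),0)):
    p,Q=cov(L,th,9,y0=.9); c=robot.move_l(p,Q,v=.05,contact_N=12); print(c,coverpose(9,.9),np.round(robot.get_obs()['wrist_torque'],2))
    if c: break
save('wrist','w_piv')
E
```

```text
False (array([-74.3,   0.5,  63.4]), np.float64(15.1), array([ 0.2,  0.1, -1.4]), 22.27) [-0.1   0.3  -0.04]
False (array([-76.3,   0.3,  64.2]), np.float64(10.04), array([-0.2, -0. , -2.6]), 22.52) [-0.07  0.12  0.  ]
False (array([-77.8,   0.2,  64.7]), np.float64(7.01), array([ 2.7,  2. , -1.8]), 22.77) [ 0.34 -0.53  0.09]
False (array([-78. ,   0.1,  65.3]), np.float64(4.52), array([ 1.7,  0.5, -0.8]), 23.02) [ 0.25 -0.41  0.03]
False (array([-78.2,   0.2,  65.7]), np.float64(2.49), array([-0.2, -0.3, -0.3]), 23.27) [0.   0.16 0.15]
False (array([-78.3,   0.1,  65.4]), np.float64(0.95), array([-0.7, -0.8, -4.1]), 23.52) [0.03 0.27 0.1 ]
False (array([-77.1,   0.1,  65.9]), np.float64(0.06), array([-1. , -0.3,  0.6]), 23.77) [-0.05  0.04 -0.01]
```

View pics/w_piv.png

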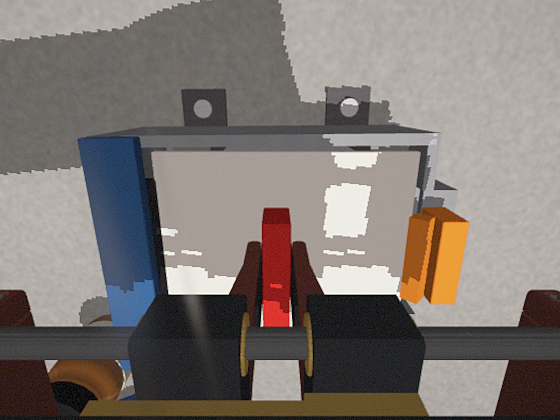

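The cover looks flat, with the orange nose (415,255) over its rear edge. I'll release, back off and check plate height and latch state.

```bash
python3 - <<'E'
from h import *
robot.gripper_open(); robot.dwell(.1)
o=robot.get_obs(); robot.move_l(o['tcp_pos']+[0,0,.12],v=.2)
p=E(30,-0,215); robot.movep(p,q(Rdown(np.radians(-82.8)))); robot.dwell(.2); save('wrist','w_fin'); save('top','t_fin'); print(robot.get_obs()['t'])
im,P=cloud('w_fin'); X=P.reshape(-1,3); f=np.isfinite(X[:,0]); X=X[f]; C=im.reshape(-1,3)[f].astype(int)
e=np.c_[(X-O)@u,(X-O)@v,X[:,2]]*1000
k=(abs(e[:,1])<57)&(e[:,0]>-60)&(e[:,0]<65)&(e[:,2]>55)&(e[:,2]<80)
k&=~((abs(e[:,0])<12)&(abs(e[:,1])<36))
d=e[k]; A=np.c_[d[:,:2],np.ones(len(d))]; s=np.linalg.lstsq(A,d[:,2],rcond=None)[0]; print('plate n',k.sum(),'tilt deg',np.degrees(s[:2]),'z0',s[2],'z at rear',s[0]*75+s[2],'front',-60*s[0]+s[2])
org=(C[:,0]>180)&(C[:,2]<80)&(C[:,1]<160)&(e[:,0]>50)&(e[:,2]>60); print('orange x',np.percentile(e[org,0],[1,5,50,99]),'z',np.percentile(e[org,2],[1,50,99]))
cv2.imwrite('pics/w_fin_c.png',cv2.resize(im[100:300,180:370],None,fx=2.9,fy=2.9,interpolation=cv2.INTER_CUBIC)[:,:,::-1])
E
```

```text
27.475
plate n 11162 tilt deg [-0.02641507  0.02861434] z0 70.8739754034765 z at rear 70.8393981521607 front 70.90163720452915
orange x [77.66898667 78.65245073 89.461159   99.08004434] z [73.98266399 81.27723466 83.54817502]
```

View pics/w_fin_c.png

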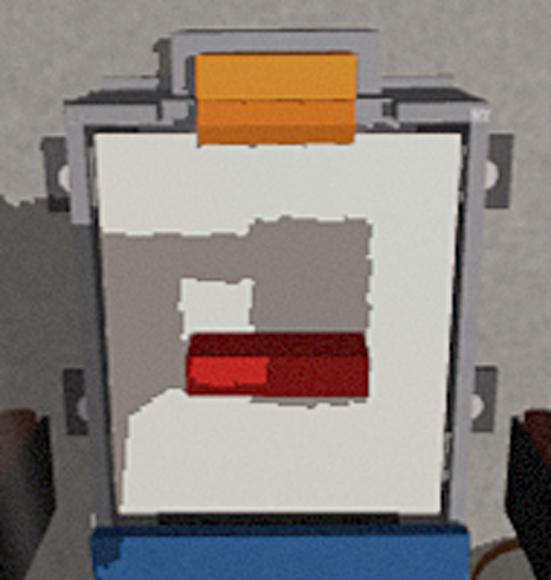

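View pics/t_fin.png

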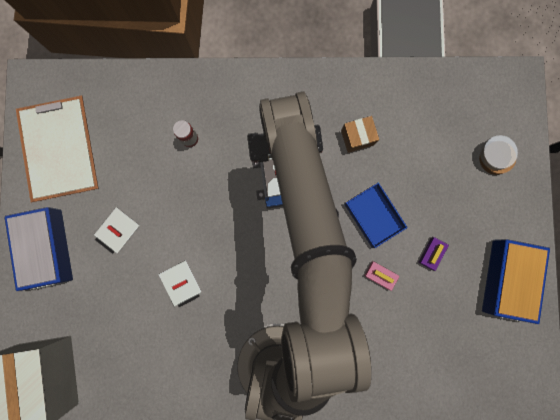

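```bash
python3 - <<'E'
from h import *
def en(fn):
    im,P=cloud(fn); hsv=cv2.cvtColor(im,cv2.COLOR_RGB2HSV); return hsv,np.stack([(P-O)@u,(P-O)@v,P[...,2]],-1)*1000
for fn in ('w_enc','w_fin'):
    h,e=en(fn); m=(h[...,0]>4)&(h[...,0]<20)&(h[...,1]>130)&(e[...,0]>55)&(e[...,0]<110)&(abs(e[...,1])<35)&(e[...,2]>65)
    print(fn,'nose tip x',np.percentile(e[m][:,0],[.5,2,5]),'rear',np.percentile(e[m][:,0],99))
h,e=en('w_fin'); m=((h[...,0]<6)|(h[...,0]>174))&(h[...,1]>150)&(e[...,2]>94)&(abs(e[...,0])<30)&(abs(e[...,1])<45)
print('ridge top x,y range',np.percentile(e[m],[1,99],axis=0).round(1).tolist())
robot.move_l(robot.get_obs()['tcp_pos']+[0,0,.1],v=.25); save('scene','s_fin')
a=load('scene0')[0]; b=load('s_fin')[0]
d=cv2.absdiff(a,b).max(2)
for n,(x0,y0,x1,y1) in dict(can=(383,203,412,255),carton=(176,268,228,324),jar=(202,204,224,238)).items(): print(n,(d[y0:y1,x0:x1]>40).mean())
print(robot.get_obs()['t'])
E
```

```text
w_enc nose tip x [71.82219013 71.99374378 73.13347847] rear 99.35643842964618
w_fin nose tip x [71.38385448 71.55626834 72.60058551] rear 99.8190403831859
ridge top x,y range [[-7.5, -44.9, 94.6], [27.2, 43.2, 265.9]]
can 0.007957559681697613
carton 0.0
jar 0.0
28.075
```

View pics/s_fin.png

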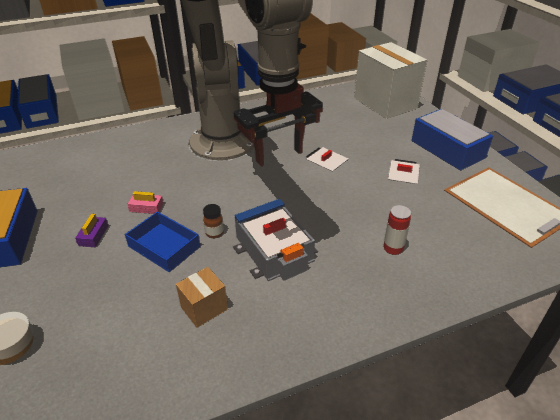

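The latch nose is back at rest at x≈71.5, over the cover's rear edge. The plate is flat at z=70.9 and the bystanders haven't moved. Handing in.

```bash
python3 -c "
from h import *
robot.sign_off(); print(robot.get_obs()['t'])"
```

```text
the job is handed in; nothing more can be done
the job is handed in; nothing more can be done
```

The battery pack is seated in the white bay and the enclosure is closed with the right cover. I handed the job in after about 28 s, with the gripper open and clear of everything.

- **Pack:** I took the black and green pack from the blue bin. It was flat in the bay, with its top at 35.6 mm against 37 nominal and under 0.2° of tilt. Its ridge was within about 1.5 mm of the bay centre.
- **Cover:** I used the 140 x 120 mm one and hooked its lip under the overhang at 20° of tilt. It pivoted down and snapped in without a separate press. The plate top is at 70.9 mm against 71 nominal, with 0.03° of tilt.
- **Latch:** The nose is back at its rest position (x≈71.5 mm), overlapping the cover's rear edge in the close-up.
- **Can, carton and jar:** The scene pictures before and after show no change beyond under 1 % of pixels at the can.

**Check that failed:** my final mask for the cover's ridge also picked up the gripper, so its position reading was useless. I relied on the plate height and tilt, the latch position and the close-up instead.

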